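# Put the lidded coffee pot into the hot-water bath

### The job

The small lidded coffee pot stands under the low wire rack with only its long handle sticking out. Draw it out into the open by its handle, set it down standing and let go of it, because the handle comes to lie on the bath's flat top and fingers around it would be in the way; then lift the pot by the knob on its lid and lower it fully home into the round opening of the hot-water bath, handle lying along the bath's top on the robot's side. Do not drop it or tip it over, and leave the open pot beside it where it stands.

Things in the scene. Friction and masses are not known exactly. Their poses are not given: they have to be found in the camera images.
- pot_knob (a point): Centre of the round black knob (24 mm wide, 28 mm high) fixed on the loose 0.3 kg steel pot's lid, 86 mm above the pot's underside; the lid is locked to the pot. z is the pot's axis; handle points to -x. Tapered body 64 to 76 mm wide; flange 108 mm wide, 4 mm thick, underside 60 mm above the pot's. Starts on the counter (z = 0), knob about 30 mm behind the rack's front bar.
- pot_handle (a point): The same pot's straight level handle: the place to grip it, in its outer wooden half, 118 mm out from the pot's axis and 64 mm above its underside. The handle runs along x, is 12 to 14 mm wide (y) and 8 mm high, its underside level with the flange's; its end is 27 mm farther out along -x. It starts pointing out of the rack towards the robot.
- rack: Fixed wire rack. Origin on the counter under the middle of its front bar; x points in under it, away from the robot. Top of thin bars 131 to 139 mm high, x 0 to 150 mm, 370 mm wide, thin corner legs, open front; two saucers on it, up to 160 mm high. Under it, about 145 mm beside the lidded pot along y, stands a like pot with a handle but no lid or knob: leave it.
- bath_opening (a point): Fixed hot-water bath, a low steel box: centre of the 91 mm round opening in its flat top, at the top's level, 75 mm above the counter. The hole is clear down to 3 mm above the counter. The top is 200 mm wide (y), from 155 mm on the robot's side (-x) to 75 mm beyond. Seated pot: flange flat on the top, knob point 26 mm above this point, handle along -x.
Not all that is in view belongs to the job. What is shaped like the part that bears pot_knob but turquoise or yellow is not meant.

How it is judged:
By the outcome, as a careful person would: the job done as asked, in the order asked, and still so for the second after the job is handed in, with the robot touching nothing.
It also fails if it takes over 51 s, if anything falls off the work surface, if the arm or the gripper's body presses on something with over 40 N, if the wrist force passes 120 N, or if a joint passes its speed limit or range.

### The arm

A 6-joint arm with a two-finger parallel gripper is mounted at the origin on the work surface. World frame = base frame: x ahead of the robot, y to its left, z up, the work surface at z = 0. Lengths are in m, angles in rad, forces in N, time in s.
With the tool pointing down it reaches from about 0.25 to 0.85 m from the base axis. Payload 12.5 kg.
Tool frame: the origin (TCP) lies midway between the tips of the shut fingers; the grasp point (between the pads) lies 19 mm behind it (bot.grip_depth is the z of the grasp point in the tool frame, in m); z points along the fingers, y is the line along which they close (so a half turn about z gives the same grasp; the last joint's range is limited). The gripper opens to 93 mm and grips with 3 to 60 N. Pads are 15 mm wide; open, the fingers measure 128 mm over their backs; the gripper's body (75 mm by 188 mm) begins 65 mm behind the grasp point.
Start: joints at [-1.29, 0.351, 1.652, -0, 1.139, -0.085], TCP at [0.197, -0.514, 0.187] pointing down, gripper open.
Joint ranges: [-2.75, 2.75], [-0.79, 2.1], [0.01, 2.65], [-1.57, 4.71], [0.07, 3.14], [-2.87, 2.87]. Speed limits (rad/s): [2.22, 2.22, 2.79, 3.14, 3.14, 3.14].

### API

Orientations are given as a rotation vector (axis times angle).
In Python, from workcell import monitor, optics, bot gives the robot as it stands.
- The arm moves only by the tool jog_arm, never from a script. Its argument "increments" is a list of rows, each a list of 2 entries, a list of its own where there are three numbers: the shift along the world's x, y, z in m, then the turn about the world's z in rad. In form: [[[tx, ty, tz], twist], ...]. A call has 1 to 8 rows; each row shifts and turns the commanded pose from where the row before left it; what a row does not reach is not made up. A row lasts 1/12 s, in which the tool goes at most 41.7 mm and 7.16 degrees, less where a joint would pass 70% of its speed; a pose out of reach is approached as far as the arm can. A call with a gripper value outside its range is refused whole. "fingers" is the closure, from -1 (fully open) to 1 (shut), set as the call begins (left out, the last holds). The fingers move at their own pace and stop on an object; "newtons" is the grip in N (left out, the last holds). Time passes only in rows, so rows that do not move let the fingers close. It gives the time, the measured TCP pose, the force, the opening and the grip force at its end, in the units of the state.
- monitor.state(): the state, without advancing time (a new reading comes with each control period).
- optics.get_image(name): name is "scene" or "top"; returns the picture (420x560x3 uint8, blue, green, red); there is no depth.
- optics.camera_info(name): a dict with "camera_matrix" (3x3 intrinsics, pixels), "rvec" (rotation vector, rad) and "tvec" (3), from world to camera coordinates, as OpenCV has them. Camera axes: x right, y down, z forward; pixel columns grow to the right and rows downward; lengths in m; the calibration is good to about 2 mm. A picture is of the moment at which its call begins. camera_info takes no time and is no camera call.
- bot.close_job(): hands the job in; it is judged then, once.
The state is a dict: "time_s": time; "joints": joint angles; "dq": joint speeds; "effort": joint torques, N m; "tcp_pos": TCP position; "tcp_rot": TCP orientation; "ft_force": force on the tool from outside, world axes, zero at the start; "wrist_torque": the same for the moment, N m; "grip_width": opening from 0.0 (shut) to 1.0 (fully open); "grip_force": force on a finger pad.
Only numpy, scipy, OpenCV 4.12 (cv2) and the standard library are available. Lean on these libraries where they do the work, as an engineer would, in place of code of your own. Each camera call takes 0.05 s, during which the arm holds its last target. There are 200 camera calls.

## Working session

There is one attempt and no reset: what is moved stays moved. The work goes in short steps, Python scripts to look and compute and a tool call to move; the robot and the scene stay as the last step left them, time stands still between calls to the robot, and variables do not carry over. Pictures are saved under pics/ and viewed, at most 10 in all, crops included, and the job is handed in when it is done.

Besides the shell and the picture viewer there is one more tool, called after "Emit:" as a command line: name --argument value ..., lists and objects as JSON in quotes. jog_arm: Moves the arm, as the interface text tells. Its arguments: {"type":"object","properties":{"increments":{"type":"array","items":{"type":"array"}},"fingers":{"type":"number"},"newtons":{"type":"number"}},"required":["increments"]}

```bash
mkdir -p pics
cat > h.py <<'E'
import numpy as np, cv2
from workcell import monitor, optics, bot
def cam(n):
    i=optics.camera_info(n); K=np.array(i["camera_matrix"],float); R=cv2.Rodrigues(np.array(i["rvec"],float))[0]; t=np.array(i["tvec"],float).ravel(); return K,R,t
def ray(n,p):
    K,R,t=cam(n); d=R.T@np.linalg.solve(K,[p[0],p[1],1]); return -R.T@t,d
def onz(n,p,z):
    o,d=ray(n,p); return o+d*(z-o[2])/d[2]
def two(p,q): # scene px, top px
    A=[];b=[]
    for n,x in(("scene",p),("top",q)):
        o,d=ray(n,x); d/=np.linalg.norm(d); P=np.eye(3)-np.outer(d,d); A.append(P); b.append(P@o)
    return np.linalg.lstsq(np.vstack(A),np.hstack(b),rcond=None)[0]
def proj(n,X):
    K,R,t=cam(n); c=K@(R@np.array(X,float)+t); return c[:2]/c[2]
E
python3 - <<'E'
from h import *
a=optics.get_image("scene");b=optics.get_image("top")
cv2.imwrite("pics/s0.png",a);cv2.imwrite("pics/t0.png",b)
s=monitor.state();print(s)
for n in("scene","top"):print(n,ray(n,(280,210)))
E
```

```text
{'time_s': 0.1, 'joints': array([-1.28959700e+00,  3.51196542e-01,  1.65237380e+00, -3.50789393e-05,
        1.13910247e+00, -8.45707400e-02]), 'dq': array([-1.24499526e-03,  8.95354448e-05, -3.29607257e-03,  8.29348011e-04,
        4.16900459e-04, -7.29286329e-04]), 'effort': array([ 7.12113506e-04, -4.98030674e+01, -2.85704380e+01,  6.99926703e-02,
        2.38668808e-02, -3.27935413e-05]), 'tcp_pos': array([ 0.19664857, -0.51326336,  0.1862423 ]), 'tcp_rot': array([-3.08814246e+00, -5.71180570e-01,  2.16261100e-04]), 'ft_force': array([-0.64131189,  0.47372926,  0.49018749]), 'wrist_torque': array([-0.04414674,  0.04243105, -0.02142842]), 'grip_force': 0.0, 'grip_width': 0.9986064577872065}
scene (array([1.02500924, 0.67122335, 1.02289819]), array([-0.45489881, -0.43677754, -0.77612662]))
top (array([0.31467887, 0.12718459, 1.85843828]), array([ 0.08966004, -0.00273927, -0.99598017]))
```

View pics/s0.png

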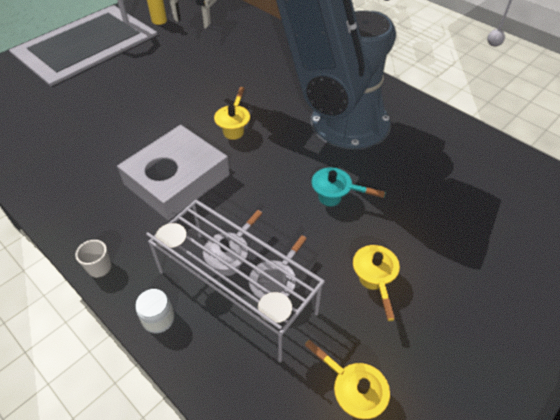

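View pics/t0.png

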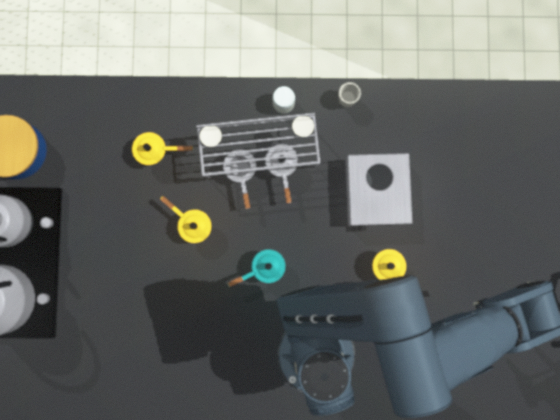

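Run:
```python
from h import *
a=cv2.imread("pics/s0.png");b=cv2.imread("pics/t0.png")
f=lambda im,x,y,w,h,W,H:cv2.resize(im[y:y+h,x:x+w],(W,H),interpolation=cv2.INTER_CUBIC)
cv2.imwrite("pics/c1.png",np.vstack([f(a,190,200,133,100,800,600)[:, :][::1] if 0 else np.hstack([f(a,195,200,115,105,438,400),f(b,215,130,95,105,362,400)]),np.hstack([f(a,110,120,125,62,400,198),f(b,338,145,85,85,400,400)[100:298]])]))
for n,im,box in(("top",b,(230,175,70,40)),("scene",a,(240,205,75,60))):
    x,y,w,h=box; hsv=cv2.cvtColor(im,cv2.COLOR_BGR2HSV); m=cv2.inRange(hsv,(0,90,60),(18,255,255)); z=np.zeros_like(m); z[y:y+h,x:x+w]=m[y:y+h,x:x+w]
    for c in cv2.findContours(z,0,2)[0]:
        if cv2.contourArea(c)<10: continue
        r=cv2.minAreaRect(c); print(n,r,"end pts",c.reshape(-1,2)[c[:,0,1].argmin()],c.reshape(-1,2)[c[:,0,1].argmax()],"z.064",onz(n,r[0],.064).round(4))
g=cv2.cvtColor(b,cv2.COLOR_BGR2GRAY); z=np.zeros_like(g); z[160:195,362:398]=(g[160:195,362:398]<90)*255
for c in cv2.findContours(z,0,2)[0]:
    if cv2.contourArea(c)>100: e=cv2.fitEllipse(c); print("hole",e,onz("top",e[0],.075))
z=np.zeros_like(g); z[145:235,335:420]=(g[145:235,335:420]>110)*255
c=max(cv2.findContours(z,0,2)[0],key=cv2.contourArea); r=cv2.minAreaRect(c); print("bath",r,[onz("top",p,.075).round(3)[:2] for p in cv2.boxPoints(r)])
```

```text
top ((246.00997924804688, 200.56996154785156), (13.57645034790039, 5.232591152191162), 81.8698959350586) end pts [244 194] [245 207] z.064 [0.5063 0.2347 0.064 ]
top ((287.4054260253906, 195.43243408203125), (13.480716705322266, 4.93196964263916), 80.53767395019531) end pts [285 189] [287 202] z.064 [0.5248 0.0983 0.064 ]
scene ((298.6153869628906, 243.076904296875), (6.656403064727783, 17.19570541381836), 33.6900634765625) end pts [302 235] [296 251] z.064 [0.5062 0.2365 0.064 ]
scene ((254.12351989746094, 217.1058807373047), (6.182518005371094, 16.703645706176758), 40.601295471191406) end pts [257 210] [251 224] z.064 [0.5256 0.1004 0.064 ]
hole ((379.66888427734375, 176.47657775878906), (22.322704315185547, 24.90297508239746), 167.4076385498047) [ 0.58958433 -0.2049562   0.075     ]
bath ((379.5685119628906, 188.84933471679688), (71.91365814208984, 63.17890930175781), 87.87889862060547) [array([ 0.663, -0.096]), array([ 0.673, -0.305]), array([ 0.435, -0.312]), array([ 0.425, -0.105])]
```

View pics/c1.png

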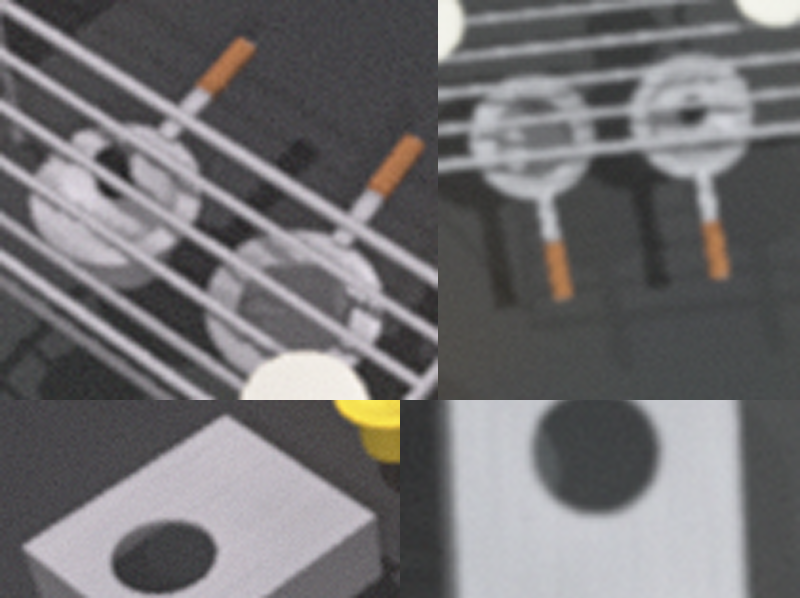

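Pot candidates under the rack: scene (225,247)/top (282,159) has a black knob, scene (272,280)/top (240,165) is an open ring with no knob. The first is the one meant: steel with a knob. The yellow and turquoise pots are excluded. The bath opening is at top (380,177).

Run:
```python
from h import *
a=cv2.imread("pics/s0.png");b=cv2.imread("pics/t0.png")
ks=[]
for n,im,(x,y,w,h) in(("scene",a,(217,238,18,18)),("top",b,(274,152,16,14))):
    g=cv2.cvtColor(im,cv2.COLOR_BGR2GRAY)[y:y+h,x:x+w].astype(float); wt=np.clip(75-g,0,None); yy,xx=np.mgrid[:h,:w]
    ks.append((x+(wt*xx).sum()/wt.sum(),y+(wt*yy).sum()/wt.sum())); print(n,ks[-1],onz(n,ks[-1],.09))
K=two(*ks);print("knob",K); H=two((254.12,217.1),(287.4,195.4));print("wood mid",H)
d=K-H; print("yaw of pot x",np.degrees(np.arctan2(d[1],d[0])),np.hypot(*d[:2]))
hs=[]
for n,im,(x,y,w,h) in(("scene",a,(140,150,45,38)),("top",b,(358,155,45,45))):
    g=cv2.GaussianBlur(cv2.cvtColor(im,cv2.COLOR_BGR2GRAY),(3,3),0); z=np.zeros_like(g); z[y:y+h,x:x+w]=(g[y:y+h,x:x+w]<125)*255
    c=max(cv2.findContours(z,0,2)[0],key=cv2.contourArea); e=cv2.fitEllipse(c); print(n,"hole",e,onz(n,e[0],.075))
g=cv2.cvtColor(b,cv2.COLOR_BGR2GRAY)
for name,p in(("rackL",(203,175)),("rackR",(319,163)),("turq",(268,266)),("yel",(390,265)),("yel2",(193,226))): print(name,onz("top",p,.135 if 'rack' in name else .09).round(3))
R=cv2.Rodrigues(monitor.state()["tcp_rot"])[0];print("tool y",np.degrees(np.arctan2(R[1,1],R[0,1])))
```

```text
scene (np.float64(224.50236220472442), np.float64(243.5015748031496)) [0.64371446 0.12271489 0.09      ]
top (np.float64(281.0235294117647), np.float64(159.8470588235294)) [0.63867136 0.12065479 0.09      ]
knob [0.64053934 0.11990519 0.08385178]
wood mid [0.5247889  0.09865385 0.06175642]
yaw of pot x 10.403427688045 0.11768509523737097
scene hole ((160.7699737548828, 169.01565551757812), (21.499752044677734, 32.364898681640625), 78.14753723144531) [ 0.59264768 -0.19765724  0.075     ]
top hole ((379.22564697265625, 176.57286071777344), (25.09514045715332, 25.7352237701416), 150.228271484375) [ 0.58924814 -0.20349264  0.075     ]
rackL [0.579 0.368 0.135]
rackR [ 0.622 -0.     0.135]
turq [0.293 0.159 0.09 ]
yel [ 0.3   -0.234  0.09 ]
yel2 [0.419 0.403 0.09 ]
tool y -69.04207492428993
```

Emit:
jog_arm --increments '[[[0.015,0.028,0],-0.023],[[0.015,0.028,0],-0.023],[[0.015,0.028,0],-0.023],[[0.015,0.028,0],-0.023],[[0.015,0.028,0],-0.023],[[0.015,0.028,0],-0.023],[[0.015,0.028,0],-0.023],[[0.015,0.028,0],-0.023]]' --fingers -0.3 --newtons 25

```text
time_s: 0.77
tcp_pos: [0.3171, -0.2881, 0.1866]
tcp_rot: [-3.129, -0.283, 0.0]
ft_force: [0.1, 0.2, -0.1]
grip_width: 0.653
grip_force: 0.0
```

Emit:
jog_arm --increments '[[[0.015,0.028,0],0],[[0.015,0.028,0],0],[[0.015,0.028,0],0],[[0.015,0.028,0],0],[[0.015,0.028,0],0],[[0.015,0.028,0],0],[[0.015,0.028,0],0],[[0.015,0.028,0],0]]'

```text
time_s: 1.43
tcp_pos: [0.4371, -0.064, 0.1867]
tcp_rot: [-3.129, -0.285, 0.0]
ft_force: [0.2, -0.1, -0.0]
grip_width: 0.648
grip_force: 0.0
```

Emit:
jog_arm --increments '[[[0.0147,0.0272,0],0],[[0.0147,0.0272,0],0],[[0.0147,0.0272,0],0],[[0.0147,0.0272,0],0],[[0.0147,0.0272,0],0],[[0.0145,0.0268,0],0],[[0,0,-0.025],0],[[0,0,-0.025],0]]'

```text
time_s: 2.1
tcp_pos: [0.5257, 0.0987, 0.1365]
tcp_rot: [-3.128, -0.289, -0.004]
ft_force: [0.1, 0.0, -0.2]
grip_width: 0.649
grip_force: 0.0
```

Run:
```python
from h import *
a=optics.get_image("scene");b=optics.get_image("top")
cv2.imwrite("pics/c2.png",np.hstack([cv2.resize(a[150:300,180:330],(400,400)),cv2.resize(b[100:250,220:370],(400,400))]))
print(bot.grip_depth)
```

```text
-0.0188
```

View pics/c2.png

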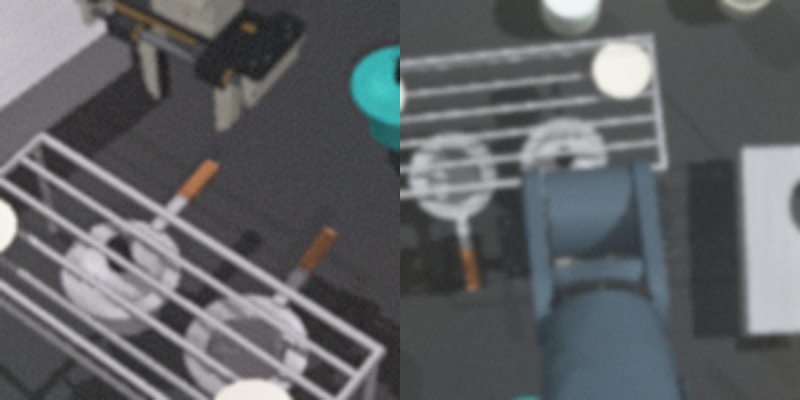

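The gripper hangs open above the wooden handle, which is at crop left (200,185). The handle line fits between the fingers, so I am descending.

Emit:
jog_arm --increments '[[[0,0,-0.025],0],[[0,0,-0.025],0],[[0,0,-0.02],0],[[0,0,-0.015],0],[[0,0,-0.0065],0],[[0,0,0],0]]'

```text
time_s: 2.7
tcp_pos: [0.5245, 0.0969, 0.045]
tcp_rot: [3.129, 0.284, -0.002]
ft_force: [0.2, 0.6, -1.0]
grip_width: 0.65
grip_force: 0.0
```

Emit:
jog_arm --increments '[[[0,0,0],0],[[0,0,0],0],[[0,0,0],0],[[0,0,0],0],[[0,0,0],0],[[0,0,0],0],[[0,0,0],0],[[0,0,0],0]]' --fingers 1 --newtons 20

```text
time_s: 3.37
tcp_pos: [0.5248, 0.0973, 0.0453]
tcp_rot: [-3.129, -0.285, -0.0]
ft_force: [-0.5, 0.7, 0.0]
grip_width: 0.125
grip_force: 0.0
```

Emit:
jog_arm --increments '[[[0,0,0],0],[[0,0,0],0],[[0,0,0],0]]'

```text
time_s: 3.62
tcp_pos: [0.5248, 0.0972, 0.0452]
tcp_rot: [-3.129, -0.285, 0.0]
ft_force: [0.4, 0.1, -0.5]
grip_width: 0.005
grip_force: 0.0
```

The fingers shut on nothing, so I need to look.

Run:
```python
from h import *
a=optics.get_image("scene");b=optics.get_image("top")
for p in ([.5248,.0973,.0452],[.5248,.0973,.064]): print(proj("scene",p),proj("top",p))
cv2.imwrite("pics/c3.png",np.hstack([cv2.resize(a[180:290,190:300],(400,400),interpolation=2),cv2.resize(b[120:230,230:340],(400,400),interpolation=2)]))
```

```text
[253.81027837 220.76862124] [287.6061376  196.08050397]
[253.51204756 216.25207398] [287.70592038 195.42582727]
```

View pics/c3.png

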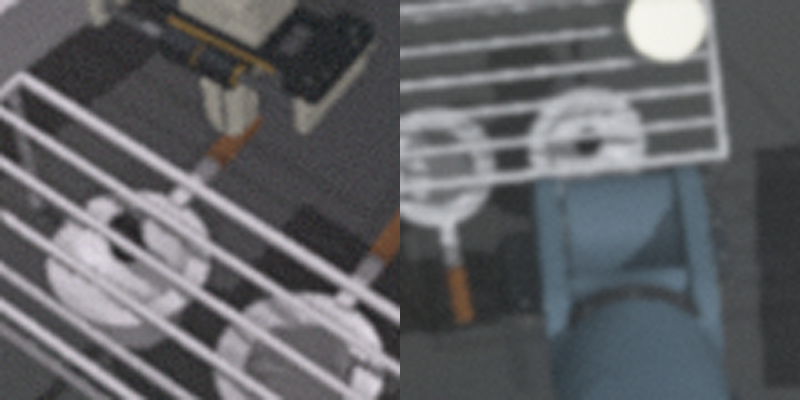

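Run:
```python
from h import *
print("c2 tip proj",proj("scene",[.5257,.0987,.1365]))
a=optics.get_image("scene"); s0=cv2.imread("pics/s0.png")
for im in(s0,a):
    hsv=cv2.cvtColor(im,cv2.COLOR_BGR2HSV); m=cv2.inRange(hsv,(0,90,60),(18,255,255)); z=np.zeros_like(m); z[203:240,238:275]=m[203:240,238:275]
    ys,xs=np.nonzero(z); print("wood px",xs.min(),xs.max(),ys.min(),ys.max(),len(xs)); 
    g=cv2.cvtColor(im,cv2.COLOR_BGR2GRAY)[238:256,217:235].astype(float); wt=np.clip(75-g,0,None); yy,xx=np.mgrid[:18,:18]
    print("knob",217+(wt*xx).sum()/wt.sum(),238+(wt*yy).sum()/wt.sum())
z=np.hstack([cv2.resize(i[195:240,230:275],(400,400),interpolation=2) for i in(s0,a)]); cv2.imwrite("pics/c4.png",z)
print(proj("scene",[.5248,.0973,.0452]))
```

```text
c2 tip proj [252.42489166 198.27973825]
wood px 247 261 210 224 102
knob 224.50236220472442 243.5015748031496
wood px 248 261 213 224 54
knob 224.55503144654088 243.50393081761007
[253.81027837 220.76862124]
```

View pics/c4.png

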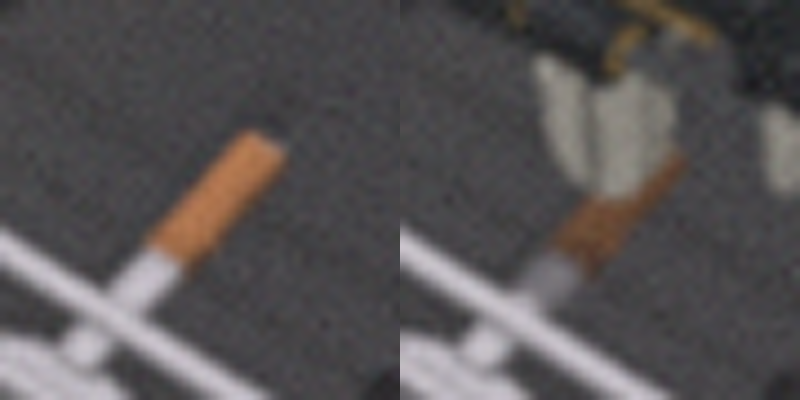

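The handle has not moved. The shut tips show at about (254.7,217), over the handle, where the reported TCP should project to (253.8,221). In the earlier crop they also showed about 6 px above their predicted place. The tips therefore seem to be about 20 mm higher than the reported TCP, so I'll open, go lower and close again.

Emit:
jog_arm --increments '[[[0,0,0],0],[[0,0,0],0],[[0,0,0],0],[[0,0,0],0],[[0,0,0],0],[[0,0,0],0],[[0,0,0],0],[[0,0,0],0]]' --fingers -0.3

```text
time_s: 4.43
tcp_pos: [0.5247, 0.0972, 0.0452]
tcp_rot: [-3.129, -0.285, 0.0]
ft_force: [0.4, 0.2, 0.2]
grip_width: 0.533
grip_force: 0.0
```

Emit:
jog_arm --increments '[[[0,0,-0.006],0],[[0,0,-0.006],0],[[0,0,-0.005],0],[[0,0,-0.003],0],[[0,0,0],0],[[0,0,0],0]]'

```text
time_s: 4.93
tcp_pos: [0.5246, 0.0972, 0.025]
tcp_rot: [3.129, 0.285, -0.001]
ft_force: [0.6, -0.1, -0.2]
grip_width: 0.651
grip_force: 0.0
```

Emit:
jog_arm --increments '[[[0,0,0],0],[[0,0,0],0],[[0,0,0],0],[[0,0,0],0],[[0,0,0],0],[[0,0,0],0],[[0,0,0],0],[[0,0,0],0]]' --fingers 1

```text
time_s: 5.6
tcp_pos: [0.5247, 0.0972, 0.0252]
tcp_rot: [-3.129, -0.285, 0.0]
ft_force: [-1.1, 0.1, 0.1]
grip_width: 0.124
grip_force: 15.6
```

Emit:
jog_arm --increments '[[[0,0,0],0],[[0,0,0],0]]'

```text
time_s: 5.77
tcp_pos: [0.5247, 0.0973, 0.0252]
tcp_rot: [-3.129, -0.285, 0.0]
ft_force: [-0.2, 1.1, 1.1]
grip_width: 0.129
grip_force: 20.0
```

The handle is gripped (12 mm, 20 N). Drawing the pot out.

Emit:
jog_arm --increments '[[[-0.003,-0.0005,0],0],[[-0.006,-0.0011,0],0],[[-0.009,-0.0017,0],0],[[-0.011,-0.002,0],0],[[-0.011,-0.002,0],0],[[-0.011,-0.002,0],0],[[-0.011,-0.002,0],0],[[-0.011,-0.002,0],0]]'

```text
time_s: 6.43
tcp_pos: [0.4504, 0.0837, 0.0253]
tcp_rot: [-3.129, -0.285, 0.0]
ft_force: [0.7, 0.0, -1.4]
grip_width: 0.124
grip_force: 20.0
```

Emit:
jog_arm --increments '[[[-0.011,-0.002,0],0],[[-0.011,-0.002,0],0],[[-0.011,-0.002,0],0],[[-0.011,-0.002,0],0],[[-0.011,-0.002,0],0],[[-0.009,-0.0017,0],0],[[-0.006,-0.001,0],0],[[-0.003,-0.0005,0],0]]'

```text
time_s: 7.1
tcp_pos: [0.3778, 0.0706, 0.0253]
tcp_rot: [-3.129, -0.285, 0.0]
ft_force: [1.4, -0.6, -1.0]
grip_width: 0.122
grip_force: 20.0
```

Run:
```python
from h import *
a=optics.get_image("scene");b=optics.get_image("top")
cv2.imwrite("pics/s5.png",a);cv2.imwrite("pics/t5.png",b)
cv2.imwrite("pics/c5.png",np.hstack([cv2.resize(a[120:280,160:320],(400,400),interpolation=2),cv2.resize(b[120:280,210:370],(400,400),interpolation=2)]))
```

```text
(no output)
```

View pics/c5.png

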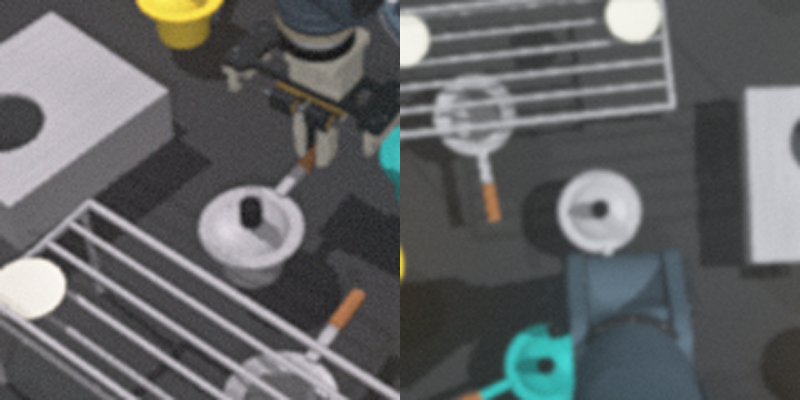

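The pot is out and upright: knob at scene crop (251,211), px (260,204), and top crop (599,209), px (290,204). Next I release the handle, rise, and measure the knob.

Emit:
jog_arm --increments '[[[0,0,0],0],[[0,0,0],0],[[0,0,0],0],[[0,0,0],0],[[0,0,0],0],[[0,0,0],0],[[0,0,0],0],[[0,0,0],0]]' --fingers -0.3

```text
time_s: 7.87
tcp_pos: [0.3788, 0.0707, 0.0252]
tcp_rot: [3.129, 0.285, -0.0]
ft_force: [-0.5, 0.4, 0.7]
grip_width: 0.629
grip_force: 0.0
```

Emit:
jog_arm --increments '[[[0,0,0.005],0],[[0,0,0.015],0],[[0,0,0.02],0],[[0,0,0.025],0],[[0,0,0.025],0],[[0,0,0.025],0],[[0,0,0.01],0],[[0,0,0],0]]'

```text
time_s: 8.53
tcp_pos: [0.38, 0.0708, 0.1526]
tcp_rot: [3.128, 0.285, 0.007]
ft_force: [-0.3, -0.6, -0.8]
grip_width: 0.652
grip_force: 0.0
```

Run:
```python
from h import *
a=optics.get_image("scene");b=optics.get_image("top")
cv2.imwrite("pics/s6.png",a);cv2.imwrite("pics/t6.png",b)
ks=[]
for n,im,(cx,cy),r in(("scene",a,(260,204),7),("top",b,(289.6,203.6),5)):
    x,y=int(cx-r),int(cy-r); h=w=2*r+1
    g=cv2.cvtColor(im,cv2.COLOR_BGR2GRAY)[y:y+h,x:x+w].astype(float); wt=np.clip(70-g,0,None); yy,xx=np.mgrid[:h,:w]
    ks.append((x+(wt*xx).sum()/wt.sum(),y+(wt*yy).sum()/wt.sum())); print(n,ks[-1],onz(n,ks[-1],.09))
print("knob",two(*ks))
hsv=cv2.cvtColor(a,cv2.COLOR_BGR2HSV); m=cv2.inRange(hsv,(0,90,50),(18,255,255)); z=np.zeros_like(m); z[165:205,265:300]=m[165:205,265:300]
for c in cv2.findContours(z,0,2)[0]:
    if cv2.contourArea(c)>10: r=cv2.minAreaRect(c); print("wood",r,onz("scene",r[0],.064))
g=cv2.cvtColor(b,cv2.COLOR_BGR2GRAY); z=np.zeros_like(g); z[185:222,272:307]=(g[185:222,272:307]>120)*255; x,y,w,h=cv2.boundingRect(max(cv2.findContours(z,0,2)[0],key=cv2.contourArea)); print("flange",x,y,w,h,onz("top",(x+w/2-.5,y+h/2-.5),.064))
s=monitor.state();print(s["tcp_pos"],s["grip_width"],"tip px pred",proj("scene",s["tcp_pos"]))
```

```text
scene (np.float64(259.9331683168317), np.float64(205.190099009901)) [0.50225035 0.09886855 0.09      ]
top (np.float64(289.24844720496895), np.float64(203.1552795031056)) [0.49652923 0.09249161 0.09      ]
knob [0.49719621 0.09265078 0.08046708]
wood ((285.5, 180.5), (5.656853675842285, 15.55634880065918), 45.0) [0.37839711 0.07069392 0.064     ]
flange 273 188 34 32 [0.49806908 0.09114192 0.064     ]
[0.37858743 0.07071449 0.15012324] 0.6501477473917687 tip px pred [285.82278265 157.83201328]
```

Emit:
jog_arm --increments '[[[0.015,0.0028,0],0],[[0.025,0.0046,0],0],[[0.025,0.0046,0],0],[[0.025,0.0046,0],0],[[0.015,0.003,0],0],[[0.0115,0.002,-0.01],0],[[0,0,-0.02],0],[[0,0,0],0]]'

```text
time_s: 9.3
tcp_pos: [0.4931, 0.0921, 0.116]
tcp_rot: [3.129, 0.285, -0.011]
ft_force: [-0.9, -0.1, -0.7]
grip_width: 0.652
grip_force: 0.0
```

Run:
```python
from h import *
a=optics.get_image("scene")
s=monitor.state();p=s["tcp_pos"];print(p,s["grip_width"])
cv2.imwrite("pics/c7.png",cv2.resize(a[150:230,210:317],(800,598),interpolation=2))
R=cv2.Rodrigues(s["tcp_rot"])[0]; h=.0465*s["grip_width"]
f=lambda q:((q-[210,150])*800/107).round(0)
for dz in(0,.01,.02,.03): print(dz,[f(proj("scene",p+[0,0,dz]+k*h*R[:,1])) for k in(-1,0,1)])
```

```text
[0.49339598 0.09214204 0.11772367] 0.6498343781581353
0 [array([450., 372.]), array([376., 334.]), array([302., 297.])]
0.01 [array([450., 353.]), array([375., 315.]), array([301., 277.])]
0.02 [array([449., 333.]), array([374., 295.]), array([299., 257.])]
0.03 [array([449., 313.]), array([373., 274.]), array([298., 237.])]
```

View pics/c7.png

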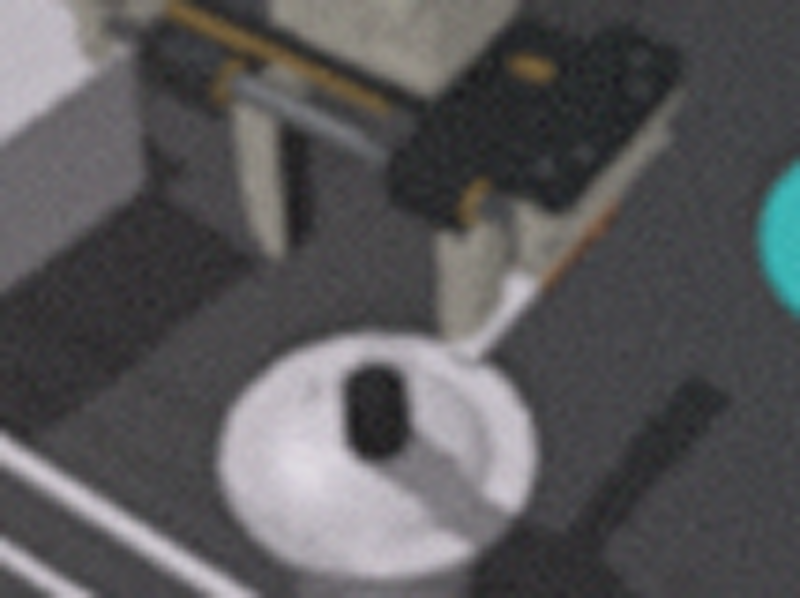

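The knob is at crop (376,410) and the finger tips at (280,253) and (455,335). These match the prediction with the tips about 20 mm above the reported TCP, and laterally they straddle the knob. I'll descend so that the real tips end just above the lid.

Emit:
jog_arm --increments '[[[0.002,0.0005,-0.015],0],[[0,0,-0.015],0],[[0,0,-0.015],0],[[0,0,-0.008],0],[[0,0,-0.005],0],[[0,0,-0.004],0],[[0,0,0],0],[[0,0,0],0]]'

```text
time_s: 10.02
tcp_pos: [0.4975, 0.0928, 0.0587]
tcp_rot: [3.129, 0.285, 0.001]
ft_force: [0.3, 0.8, -0.6]
grip_width: 0.648
grip_force: 0.0
```

Emit:
jog_arm --increments '[[[0,0,0],0],[[0,0,0],0],[[0,0,0],0],[[0,0,0],0],[[0,0,0],0],[[0,0,0],0],[[0,0,0],0],[[0,0,0],0]]' --fingers 1 --newtons 30

```text
time_s: 10.68
tcp_pos: [0.4973, 0.0929, 0.0583]
tcp_rot: [-3.129, -0.285, -0.0]
ft_force: [-1.1, 0.6, 0.6]
grip_width: 0.246
grip_force: 30.0
```

Emit:
jog_arm --increments '[[[0,0,0.003],0],[[0,0,0.006],0],[[0,0,0.012],0],[[0,0,0.02],0],[[0,0,0.025],0],[[0,0,0.025],0],[[0,0,0.014],0],[[0,0,0.005],0]]' --newtons 40

```text
time_s: 11.35
tcp_pos: [0.4982, 0.0929, 0.1709]
tcp_rot: [3.129, 0.285, 0.006]
ft_force: [0.5, 0.4, -2.8]
grip_width: 0.245
grip_force: 40.0
```

Run:
```python
from h import *
b=cv2.imread("pics/t6.png");a=cv2.imread("pics/s6.png")
# bath top edges, halfway level, sub-pixel line fits in top view
g=cv2.cvtColor(b,cv2.COLOR_BGR2GRAY).astype(float)
def cross(v,up):
    i=np.argmax(v>115) if up else len(v)-1-np.argmax(v[::-1]>115)
    return i
L=[];R=[];T=[];B=[]
for y in range(165,215,3):
    v=g[y,335:425]; L.append((335+cross(v,1),y)); R.append((335+cross(v,0),y))
for x in range(356,405,3):
    v=g[140:240,x]; T.append((x,140+cross(v,1))); B.append((x,140+cross(v,0)))
for n,pts in zip("LRTB",(L,R,T,B)):
    P=np.array([onz("top",p,.075)[:2] for p in pts]); l=cv2.fitLine(P.astype(np.float32),cv2.DIST_HUBER,0,.01,.01).ravel(); print(n,np.median(P,0).round(4),np.degrees(np.arctan2(l[1],l[0])).round(1))
for n,im,(x,y,w,h) in(("scene",a,(140,150,45,38)),("top",b,(358,155,45,45))):
    g2=cv2.cvtColor(im,cv2.COLOR_BGR2GRAY)
    for th in(125,140,150):
        z=np.zeros_like(g2); z[y:y+h,x:x+w]=(cv2.GaussianBlur(g2,(3,3),0)[y:y+h,x:x+w]<th)*255
        c=max(cv2.findContours(z,0,2)[0],key=cv2.contourArea); e=cv2.fitEllipse(c); print(n,th,np.round(e[0]+e[1],1),onz(n,e[0],.075).round(4))
```

```text
L [ 0.5469 -0.1038] 1.9
R [ 0.5491 -0.3052] 2.2
T [ 0.6646 -0.2065] -87.8
B [ 0.4327 -0.2052] -89.4
scene 125 [160.7 169.   21.5  32.4] [ 0.5927 -0.1978  0.075 ]
scene 140 [160.7 168.9  22.3  32.9] [ 0.5925 -0.1982  0.075 ]
scene 150 [160.7 168.9  22.7  33.4] [ 0.5924 -0.1982  0.075 ]
top 125 [379.3 176.5  25.3  25.7] [ 0.5894 -0.2036  0.075 ]
top 140 [379.2 176.6  25.8  26.4] [ 0.589  -0.2036  0.075 ]
top 150 [379.2 176.6  26.5  27.1] [ 0.5891 -0.2035  0.075 ]
```

Emit:
jog_arm --increments '[[[0,-0.01,0],-0.01],[[0,-0.02,0],-0.02],[[0,-0.025,0],-0.02],[[0,-0.025,0],-0.02],[[0,-0.025,0],-0.02],[[0,-0.025,0],-0.02],[[0,-0.025,0],-0.02],[[0.005,-0.025,0],-0.017]]'

```text
time_s: 12.02
tcp_pos: [0.5006, -0.0888, 0.1668]
tcp_rot: [-3.14, -0.052, 0.005]
ft_force: [1.2, 0.2, -2.9]
grip_width: 0.245
grip_force: 40.0
```

Emit:
jog_arm --increments '[[[0.015,-0.02,0],0],[[0.016,-0.02,0],0],[[0.016,-0.02,0],0],[[0.016,-0.02,0],0],[[0.012,-0.015,0],0],[[0.008,-0.01,0],0],[[0.004,-0.007,0],0],[[0,0,0],0]]'

```text
time_s: 12.68
tcp_pos: [0.5888, -0.2005, 0.1667]
tcp_rot: [-3.141, -0.052, 0.003]
ft_force: [-0.3, 0.1, -3.1]
grip_width: 0.243
grip_force: 40.0
```

Emit:
jog_arm --increments '[[[0,0,0],0],[[0,0,0],0]]'

```text
time_s: 12.85
tcp_pos: [0.5885, -0.1986, 0.1678]
tcp_rot: [-3.141, -0.055, 0.002]
ft_force: [0.8, 0.9, -2.7]
grip_width: 0.246
grip_force: 40.0
```

Run:
```python
from h import *
a=optics.get_image("scene");b=optics.get_image("top")
cv2.imwrite("pics/s8.png",a);cv2.imwrite("pics/t8.png",b)
cv2.imwrite("pics/c8.png",np.hstack([cv2.resize(a[60:220,90:250],(400,400),interpolation=2),cv2.resize(b[120:280,300:460],(400,400),interpolation=2)]))
s=monitor.state();p=s["tcp_pos"];print(p,s["tcp_rot"])
print("pred tip px crop",[(proj("scene",p+[0,0,dz])-[90,60])*2.5 for dz in(0,.02)], "hole",(proj("scene",[.5905,-.2015,.075])-[90,60])*2.5)
```

```text
[ 0.58882519 -0.19856138  0.16823143] [-3.14088498e+00 -5.54064822e-02  4.71401489e-04]
pred tip px crop [array([162.14952124, 207.57005008]), array([158.22326868, 193.14296403])] hole [176.36663829 269.76850224]
```

View pics/c8.png

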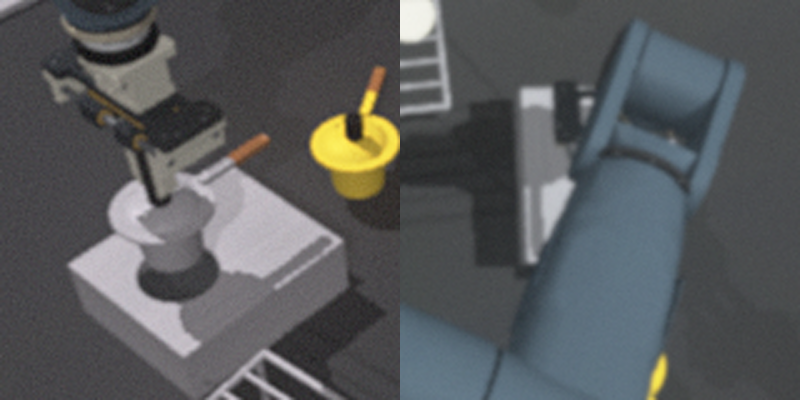

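The pot hangs upright over the hole: flange around crop (162,212), wooden handle end (250,150), hole (178,270). I'll measure its axis and yaw in the scene view.

Run:
```python
from h import *
a=cv2.imread("pics/s8.png"); hsv=cv2.cvtColor(a,cv2.COLOR_BGR2HSV)
m=cv2.inRange(hsv,(0,90,60),(18,255,255)); z=np.zeros_like(m); z[105:135,175:205]=m[105:135,175:205]
c=max(cv2.findContours(z,0,2)[0],key=cv2.contourArea); r=cv2.minAreaRect(c); W=onz("scene",r[0],.174); print("wood",r,W)
# flange extents: left edge & right edge rows
g=cv2.cvtColor(a,cv2.COLOR_BGR2GRAY)
for y in range(132,160,3): print(y,g[y,128:182:2])
# predicted flange outline for the axis hypothesised at the TCP
p=np.array([.5888,-.1986])
for an in range(0,360,45):
    q=np.radians(an); print(an,proj("scene",[p[0]+.054*np.cos(q),p[1]+.054*np.sin(q),.174]).round(1),end=" ")
d=p-W[:2]; print("\nTCP-wood dist",np.hypot(*d),"yaw",np.degrees(np.arctan2(d[1],d[0])))
```

```text
wood ((189.73074340820312, 118.84615325927734), (5.547001361846924, 16.36365509033203), 56.3099365234375) [ 0.4687824  -0.20193461  0.174     ]
132 [ 70  74  70  71  69  72  77 118 161 114  39  53 128 131 123 124 140 169
 169 180 186 159 131 120 162 170 170]
135 [ 68  76  71  75  70 116 182 192 191 196  93  39  98 139 127 122 141 127
 121 144 184 196 192 176 174 171 173]
138 [ 72  71  75  77 153 189 187 190 191 199 162  34  75 119  81  78 109 116
 115 110 112 147 166 195 172 167 170]
141 [ 68  67  72 141 195 188 195 201 197 199 196 110  47  41  59 106 122 118
 116 114 110 114 115 132 155 166 173]
144 [ 70  68  85 181 190 188 196 206 214 206 169 131 121 121 125 119 126 121
 119 118 118 118 118 113 156 171 170]
147 [ 75  75  77 163 192 191 192 203 182 123 128 124 125 124 126 125 126 128
 123 121 124 116 109 136 169 164 167]
150 [ 76  74  71 112 190 190 188 189 190 181 139 130 130 140 136 134 127 128
 120 117 116 118 144 167 166 169 177]
153 [ 75  74  72  89 146 167 185 192 187 190 190 162 133 123 121 123 119 114
 118 111  93 106 167 169 170 179 189]
156 [ 68 106 171 191 195 193 177 156 157 176 179 192 189 164 125 115 117 108
 103  98  91  96 170 168 173 188 189]
159 [183 193 195 194 192 189 190 188 185 132 103 111 113 112 115 116 113 112
 100  97  91  84 118 161 184 192 189]
0 [137.1 151.9] 45 [151.3 156.1] 90 [167.3 151.5] 135 [175.3 141.1] 180 [171.  131.3] 225 [157.4 127.4] 270 [142.  131.6] 315 [133.5 141.6] 
TCP-wood dist 0.12006392026155767 yaw 1.5915156251849414
```

Emit:
jog_arm --increments '[[[0.0015,-0.001,0],0],[[0.001,-0.001,-0.005],0],[[0,0,-0.012],0],[[0,0,-0.015],0],[[0,0,-0.015],0],[[0,0,-0.01],0],[[0,0,-0.008],0],[[0,0,0],0]]'

```text
time_s: 13.62
tcp_pos: [0.5908, -0.2008, 0.1011]
tcp_rot: [-3.14, -0.055, 0.004]
ft_force: [-0.6, 0.0, -3.0]
grip_width: 0.243
grip_force: 40.0
```

Emit:
jog_arm --increments '[[[0,0,-0.006],0],[[0,0,-0.006],0],[[0,0,-0.006],0],[[0,0,-0.003],0],[[0,0,-0.002],0],[[0,0,-0.001],0],[[0,0,0],0],[[0,0,0],0]]'

```text
time_s: 14.28
tcp_pos: [0.5919, -0.2013, 0.0795]
tcp_rot: [3.141, 0.055, 0.001]
ft_force: [0.2, -0.3, -2.9]
grip_width: 0.248
grip_force: 40.0
```

Emit:
jog_arm --increments '[[[0,0,-0.0015],0],[[0,0,-0.0015],0],[[0,0,-0.001],0],[[0,0,-0.001],0],[[0,0,0],0],[[0,0,0],0]]'

```text
time_s: 14.78
tcp_pos: [0.5917, -0.2012, 0.0742]
tcp_rot: [-3.141, -0.055, 0.0]
ft_force: [0.0, 0.2, -3.2]
grip_width: 0.246
grip_force: 40.0
```

Emit:
jog_arm --increments '[[[0,0,-0.0007],0],[[0,0,-0.0007],0],[[0,0,0],0],[[0,0,0],0]]'

```text
time_s: 15.12
tcp_pos: [0.5919, -0.2012, 0.0732]
tcp_rot: [3.141, 0.055, 0.001]
ft_force: [-1.7, 1.8, 2.5]
grip_width: 0.247
grip_force: 40.0
```

Contact came at the expected height: the vertical force went from −3 to +2.5 N. Releasing slowly, then rising.

Emit:
jog_arm --increments '[[[0,0,0],0],[[0,0,0],0],[[0,0,0],0],[[0,0,0],0],[[0,0,0],0],[[0,0,0],0],[[0,0,0],0],[[0,0,0],0]]' --fingers -0.3

```text
time_s: 15.78
tcp_pos: [0.5918, -0.2012, 0.0728]
tcp_rot: [3.141, 0.055, 0.0]
ft_force: [-0.0, 0.0, 0.2]
grip_width: 0.648
grip_force: 0.0
```

Emit:
jog_arm --increments '[[[0,0,0.005],0],[[0,0,0.015],0],[[0,0,0.025],0],[[0,0,0.025],0],[[0,0,0.025],0],[[0,0,0.025],0],[[-0.02,0,0.02],0],[[-0.03,0,0],0]]'

```text
time_s: 16.45
tcp_pos: [0.5439, -0.2018, 0.2171]
tcp_rot: [3.138, 0.056, 0.01]
ft_force: [0.0, -0.7, 0.3]
grip_width: 0.648
grip_force: 0.0
```

Emit:
jog_arm --increments '[[[-0.03,0,0],0],[[-0.03,0,0],0],[[-0.03,0,0],0],[[-0.03,0,0],0],[[-0.025,0,0],0],[[-0.02,0,0],0],[[0,0,0],0],[[0,0,0],0]]'

```text
time_s: 17.12
tcp_pos: [0.3766, -0.2014, 0.2136]
tcp_rot: [3.14, 0.053, 0.002]
ft_force: [0.4, -0.1, 0.8]
grip_width: 0.651
grip_force: 0.0
```

Run:
```python
from h import *
a=optics.get_image("scene");b=optics.get_image("top")
cv2.imwrite("pics/c9.png",np.hstack([cv2.resize(a[100:280,90:270],(400,400),interpolation=2),cv2.resize(b[120:280,260:420],(400,400),interpolation=2)]))
K=[.5917,-.2012,.101]; q=proj("scene",K); print("expected knob crop px",(q-[90,100])*400/180,(proj("top",K)-[260,120])*2.5)
g=cv2.cvtColor(a,cv2.COLOR_BGR2GRAY); x,y=int(q[0])-8,int(q[1])-9; w=np.clip(75-g[y:y+19,x:x+17].astype(float),0,None); yy,xx=np.mgrid[:19,:17]
u=(x+(w*xx).sum()/w.sum(),y+(w*yy).sum()/w.sum()); print("knob px",u,"expected",q,onz("scene",u,.101))
print(monitor.state()["tcp_pos"])
```

```text
expected knob crop px [152.02363395 136.6043888 ] [299.98205333 136.53072171]
knob px (np.float64(158.39224137931035), np.float64(162.80480295566502)) expected [158.41063528 161.47197496] [ 0.59480584 -0.19715333  0.101     ]
[ 0.37745903 -0.20138328  0.21322012]
```

View pics/c9.png

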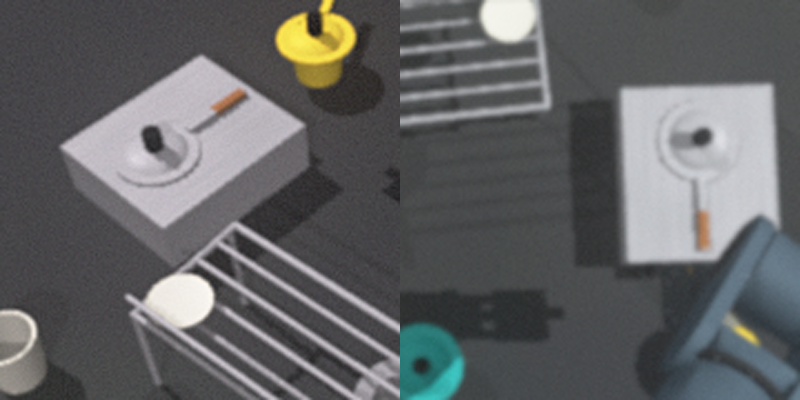

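The pot sits flush in the opening: knob at scene crop (152,138) and top crop (702,136), handle lying along the bath towards the robot. The gripper is clear of everything, so I'm handing in.

```bash
python3 -c "
from workcell import bot
print(bot.close_job())"
```

```text
the job is handed in; nothing more can be done
None
```

The lidded pot was drawn out by its handle, set down and released, then lifted by its knob and lowered into the bath opening with the handle along the top on the robot's side; the job was handed in at about 17 s, with the open pot never touched and no verdict returned.

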